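# Set the running clearance of a bar guide

### The job

On the bar guide, turn the black side-guide knob clockwise until it clicks over its detent and stays at its far stop. Then turn the steel thumbscrew on the bridge clockwise until it seats, back it off a quarter turn, and finish still holding the thumbscrew between the fingers at that setting so that a colleague can tighten the nut under it. Do not disturb the tools and parts lying about.

Things in the scene. Friction and masses are not known exactly. Their poses are not given: they have to be found in the camera images.
- bed_centre (a point): Centre of the top face of the bar guide's fixed dark steel bed (160 x 300 x 16 mm; its top is 16 mm above the table). z up; y along the 300 mm length, in line with the 40 x 8 mm aluminium flat bar (370 mm long) lying on it. Two fixed stations straddle the bar, 75 mm either side of the centre along y; which is at which end varies.
- side_guide: The side-guide station: a fixed grey box 52 x 60 x 44 mm on the bed, on the -x side of the bar, with the black knob on top. Origin on the bed's top face, on the bar's centre line; the knob's axis is 50 mm from it towards -x. Axes as the bed's.
- bridge: The bridge station: a fixed grey bridge over the bar, 82 mm (x) by 40 mm (y), 48 mm tall above the bed, with the thumbscrew upright in its middle. Origin on the bed's top face, under the thumbscrew. Axes as the bed's.
- side_knob_grip (a point): Grip point of the black side-guide knob, on its vertical axis, 93 mm above the table. The knob is a disc 46 mm across carrying an upright grip bar 44 mm long, 14 mm thick, from 74 to 106 mm above the table: grip it from above across its 14 mm. The point turns with the knob: x along the bar's length, y across its thickness, z up.
- side_knob (a joint): Angle of the side-guide knob in rad; grows clockwise seen from above. 0 is the open rest where it starts, 1.25 the far stop. An over-centre spring resists with at most about 0.12 N m; its dead centre is at 0.62, and past it the knob snaps on to 1.25 by itself and stays there.
- thumbscrew_grip (a point): Grip point of the steel thumbscrew, on its vertical axis, 98 mm above the table. Its head is an upright blade 36 mm long, 11 mm thick, from 80 to 110 mm above the table, on a shank above a hexagon nut (nut top 71 mm above the table). The screw is captive and keeps its height as it turns. The point turns with it: x along the blade's length, y across its thickness, z up.
- thumbscrew (a joint): Angle of the thumbscrew in rad; grows clockwise seen from above, which lowers the brass shoe under the bridge onto the bar (6 mm a turn). 0 is the hard stop where the shoe seats on the bar; it starts between -2.6 and -0.9 and stays where it is left (friction about 0.04 N m). A quarter turn backed off is -1.57.
- spare_nut: Loose round steel nut, 22 mm across, 9 mm high, lying on the bed between the stations; leave alone. Origin at the centre of its underside.
- spanner: Loose steel spanner lying flat on the table beyond the guide; leave alone. Origin at its underside.
- try_square: Loose try square, wooden stock 18 x 90 x 14 mm with a steel blade 110 mm long, lying flat on the robot's side of the guide; leave alone. Origin at the underside of the stock.
- tape_measure: Loose grey tape measure, 62 x 36 x 60 mm, on the right of the table; leave alone. Origin under its centre.
- cutting_oil: Loose white bottle, 56 mm across, 130 mm tall, on the left of the table; leave alone. Origin under its centre.
- offcut: Loose aluminium flat-bar offcut, 40 x 110 x 8 mm, lying on the table; leave alone. Origin under its centre.
- screwdriver: Loose screwdriver lying on the table on the right; leave alone. Origin at its underside.

How it is judged:
By the outcome, as a careful person would: the job done as asked, in the order asked, and still so for the second after the job is handed in, while the arm keeps its last pose, push and grip.
It also fails if it takes over 67 s, if anything falls off the work surface, if the arm or the gripper's body presses on something with over 40 N, if the wrist force passes 120 N, or if a joint passes its speed limit or range.

### The arm

A 6-joint arm with a two-finger parallel gripper is mounted at the origin on the work surface. World frame = base frame: x ahead of the robot, y to its left, z up, the work surface at z = 0. Lengths are in m, angles in rad, forces in N, time in s.
With the tool pointing down it reaches from about 0.15 to 0.775 m from the base axis. Payload 6.1 kg.
Tool frame: the origin (TCP) lies at the very end of the fingers, on their centre line; the grasp point (between the pads) lies 19 mm behind it (manip.hold_point_z is the distance from the TCP to the grasp point, in m); z points along the fingers, y is the line along which they close (so a half turn about z gives the same grasp; the last joint's range is limited). The gripper opens to 85 mm and grips with 20 to 120 N. Pads are 22 mm wide; open, the fingers measure 114 mm over their backs; the gripper's body (76 mm by 85 mm) begins 54 mm behind the grasp point. The pads swing forward as they close: fully open they stand 13 mm farther back than shut.
Start: joints at [-1.189, 0.126, -0.04, 1.405, 0, 1.571], TCP at [0.196, -0.487, 0.231] pointing down, gripper open.
Joint ranges: [-2.72, 2.72], [-0.95, 1.95], [-1.27, 1.35], [-1.78, 2.02], [-1.46, 1.47], [-3.14, 3.14]. Speed limits (rad/s): [2.39, 2.39, 3.01, 3.14, 3.14, 3.14].

### API

Orientations are given as a unit quaternion [w, x, y, z].
In Python, from workcell import manip gives the robot as it stands.
- The arm moves only by the shell command python3 -m jog 'ROWS' [FORCE]. ROWS is a JSON object of lists of equal length, an entry for each row: "xyz": the shift along the tool's x, y, z in m, a list of three; "roll": the turn about the tool's z in rad; "hand": the gripper command: -1 is fully open, 1 is shut, values between are in proportion. In form: {"xyz": [[x, y, z], ...], "roll": [roll, ...], "hand": [hand, ...]}. A call has exactly 5 rows; each row shifts and turns the commanded pose from where the row before left it, along the tool's axes as they then stand; what a row does not reach is not made up. A row lasts 1/12 s, in which the tool goes at most 41.7 mm and 7.16 degrees, less where a joint would pass 70% of its speed; a pose out of reach is approached as far as the arm can. A call is refused whole if a number of a shift passes 0.0417 or a number of a turn 0.125, either way. A call with a gripper value outside its range is refused whole. The fingers move at their own pace and stop on an object; FORCE is the grip in N (left out, the last holds). Time passes only in rows, so rows that do not move let the fingers close, or fill a call up. It gives the time, the measured TCP pose, the force, the opening and the grip force at its end, in the units of the state.
- manip.read_state(): the state, without advancing time (a new reading comes with each control period).
- manip.capture(name): name is "scene" or "top"; returns a dict with "frame" (420x560x3 uint8, blue, green, red), "fx", "fy", "cx", "cy" (pixels), "R" (3x3) and "t" (3): a world point X has camera coordinates R X + t. Camera axes: x right, y down, z forward; pixel columns grow to the right and rows downward; lengths in m; the calibration is good to about 2 mm. A picture is of the moment at which its call begins. There is no depth.
- manip.hand_in(): hands the job in; it is judged then, once.
The state is a dict: "time_s": time; "joints": joint angles; "dq": joint speeds; "tau": joint torques, N m; "tcp_pos": TCP position; "ee_rot": TCP orientation; "wrist_force": force on the tool from outside, world axes, zero at the start; "ft_torque": the same for the moment, N m; "finger_gap": finger opening in m; "grip_force": force on a finger pad.
Only numpy, scipy, OpenCV 4.12 (cv2) and the standard library are available. Lean on these libraries where they do the work, as an engineer would, in place of code of your own. Each camera call takes 0.05 s, during which the arm holds its last target. There are 200 camera calls.

## Working session

There is one attempt and no reset: what is moved stays moved. The work goes in short steps, Python scripts to look and compute and a shell command to move; the robot and the scene stay as the last step left them, time stands still between calls to the robot, and variables do not carry over. Pictures are saved under pics/ and viewed, at most 10 in all, crops included, and the job is handed in when it is done.

```bash
mkdir -p pics
python3 - <<'E'
from workcell import manip
import cv2,numpy as np
s=manip.read_state(); print({k:np.round(v,3).tolist() for k,v in s.items()}, manip.hold_point_z)
for n in("scene","top"):
    c=manip.capture(n); cv2.imwrite(f"pics/{n}0.png",c["frame"]); np.savez(f"{n}0.npz",**c)
    R=c["R"];print(n,c["fx"],c["cx"],c["cy"],(-R.T@c["t"]).round(3),np.round(R,3).tolist())
E
```

```text
{'time_s': 0.0, 'joints': [-1.189, 0.126, -0.041, 1.405, 0.0, 1.571], 'dq': [-0.001, -0.002, -0.001, -0.0, -0.0, -0.001], 'tau': [-0.001, -43.591, 35.292, 0.017, -0.0, 0.0], 'tcp_pos': [0.195, -0.487, 0.231], 'ee_rot': [-0.001, 0.982, 0.19, -0.0], 'wrist_force': [0.243, 0.534, -0.883], 'ft_torque': [0.009, -0.017, -0.026], 'grip_force': 0.0, 'finger_gap': 0.086} 0.0187
scene 389.003284239468 274.4629150977307 219.90549646183138 [ 1.058 -0.427  0.861] [[0.655, 0.756, 0.003], [0.563, -0.485, -0.669], [-0.504, 0.439, -0.743]]
top 400.13038831358284 279.03788815493016 211.32841417437436 [0.404 0.    1.343] [[0.018, -1.0, 0.003], [-0.994, -0.018, -0.105], [0.106, -0.001, -0.994]]
```

View pics/top0.png

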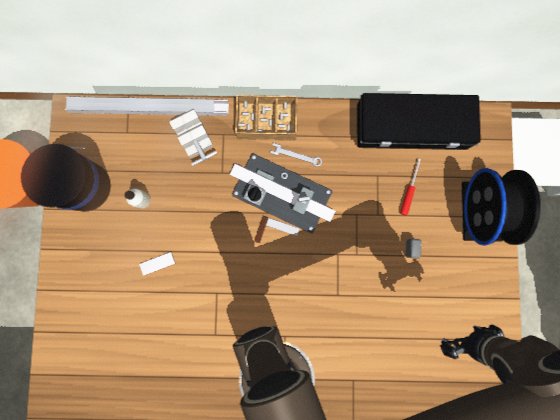

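View pics/scene0.png

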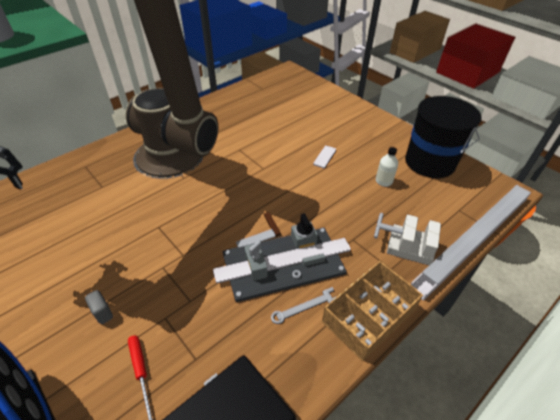

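The top view shows the guide at about (283,193), with the black knob at (254,193), the bridge at (302,199), the spare nut at (284,176) and the try square at (270,228). The scene view shows the knob at (304,228) and the thumbscrew at (256,248). I'll enlarge both.

Run:
```python
import cv2,numpy as np
a=cv2.imread("pics/top0.png")[140:250,215:350]; b=cv2.imread("pics/scene0.png")[200:310,205:360]
a=cv2.resize(a,None,fx=5.5,fy=5.5,interpolation=cv2.INTER_CUBIC);cv2.imwrite("pics/topc.png",a)
b=cv2.resize(b,None,fx=5,fy=5,interpolation=cv2.INTER_CUBIC);cv2.imwrite("pics/scenec.png",b)
```

```text
(no output)
```

View pics/topc.png

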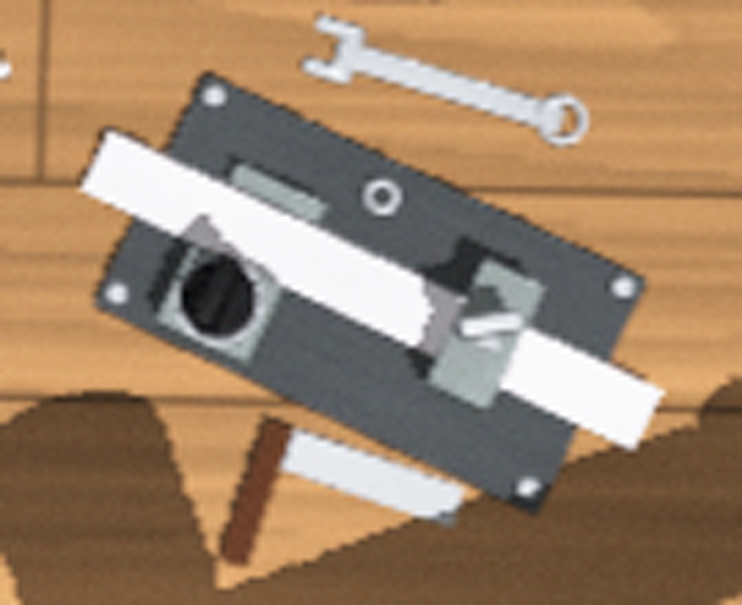

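View pics/scenec.png

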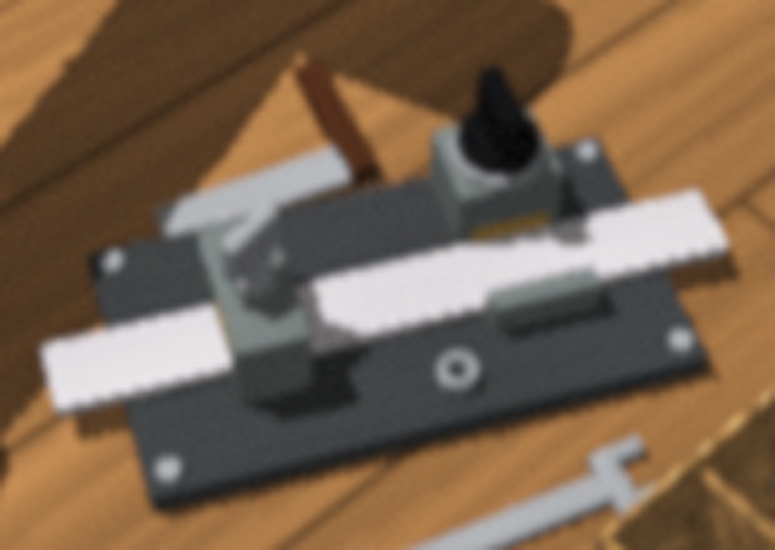

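The top crop shows the bed bolts at crop pixels (214,96), (624,287), (116,294) and (528,487). The knob is at (217,295) and the thumbscrew blade runs from (462,330) to (523,318). In the scene crop the bolts are at (113,261), (588,150), (680,340) and (168,468), and the blade's top edge runs from about (228,245) to (270,212). Next I'll fix the bed from the bolts and enhance the knob.

```bash
cat > h.py <<'E'
import numpy as np,cv2
def ray(c,u,v,z):
    R=c["R"];o=-R.T@c["t"];d=R.T@np.array([(u-c["cx"])/c["fx"],(v-c["cy"])/c["fy"],1])
    return o+d*(z-o[2])/d[2]
def proj(c,X):
    p=c["R"]@np.asarray(X)+c["t"];return np.array([c["fx"]*p[0]/p[2]+c["cx"],c["fy"]*p[1]/p[2]+c["cy"]])
E
python3 - <<'E'
from h import *
T=dict(np.load("top0.npz"));S=dict(np.load("scene0.npz"))
# corners ordered: +x-ish left,right ; near left,right
tp=[(214,96),(624,287),(116,294),(528,487)];sp=[(680,340),(168,468),(588,150),(113,261)]
for c,P,f,o in((T,tp,5.5,(215,140)),(S,sp,5,(205,200))):
    W=np.array([ray(c,(u+.5)/f-.5+o[0],(v+.5)/f-.5+o[1],.019) for u,v in P])
    C=W.mean(0);ay=(W[0]+W[2]-W[1]-W[3]);ay/=np.linalg.norm(ay);ax=np.array([ay[1],-ay[0],0])
    print(W[:,:2].round(4).tolist(),C.round(4),"yaw",np.arctan2(ax[1],ax[0]).round(4),"knob",(C+75*.001*ay-.05*ax).round(4),"screw",(C-.075*ay).round(4),
      np.linalg.norm(W[0]-W[1]),np.linalg.norm(W[0]-W[2]))
    K=C+.075*ay-.05*ax;B=C-.075*ay
    K[2]=.106;B[2]=.11
    print("proj knob",proj(c,K).round(1),"screw",proj(c,B).round(1))
k=T["frame"][180:206,240:268]; s=S["frame"][205:245,285:325]; b=T["frame"][186:214,286:318]; d=S["frame"][230:270,238:278]
def e(i,g): 
    i=np.clip(i.astype(float)*g,0,255).astype(np.uint8); return cv2.resize(i,(390,290),interpolation=cv2.INTER_NEAREST)
cv2.imwrite("pics/z.png",np.vstack([np.hstack([e(k,4),e(s,3)]),np.hstack([e(b,1),e(d,1)])]))
E
```

```text
[[0.7275, 0.089], [0.6136, -0.1633], [0.6036, 0.1454], [0.4908, -0.1061]] [ 0.6089 -0.0087  0.019 ] yaw -0.4229 knob [0.5941 0.0802 0.019 ] screw [ 0.5781 -0.0771  0.019 ] 0.2767341020971586 0.1361141046581466
proj knob [253.6 192.3] screw [303.9 198.1]
[[0.727, 0.0914], [0.613, -0.1589], [0.6033, 0.1489], [0.4907, -0.103]] [ 0.6085 -0.0054  0.019 ] yaw -0.4238 knob [0.5938 0.0835 0.019 ] screw [ 0.5777 -0.0738  0.019 ] 0.27501747266794974 0.13636573280586442
proj knob [305.2 218.3] screw [254.6 244.5]
```

View pics/z.png

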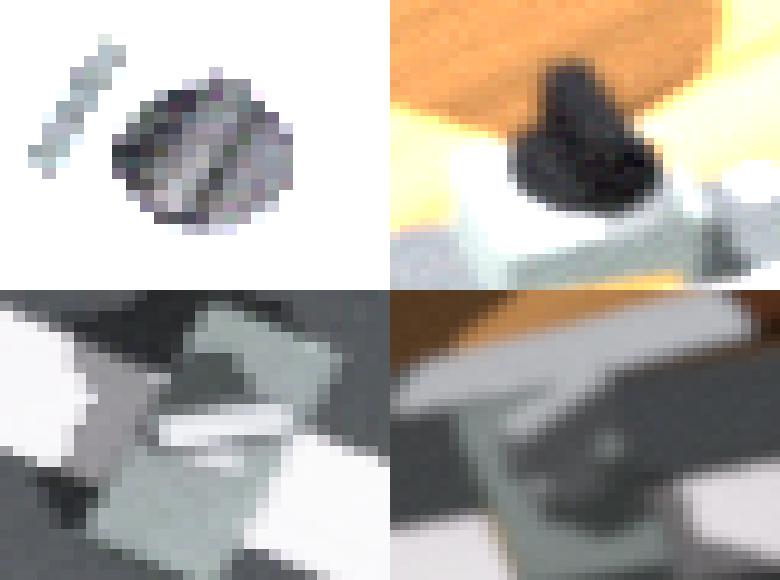

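The knob bar lies at a yaw of about −0.38, close to the bed's x axis. The thumbscrew blade is at about −1.41, and the two views agree on station positions to about 3 mm. I'll refine the blade and bar yaw numerically while making a first small move to test the roll sign.

```bash
cat > st.py <<'E'
import sys,numpy as np
from workcell import manip
s=manip.read_state();w,x,y,z=s["ee_rot"];p=np.array(s["tcp_pos"])
a=2*np.arctan2(y,x)
X=np.array([np.cos(a),np.sin(a)]);Y=np.array([X[1],-X[0]])
print("t",round(s["time_s"],2),"tcp",p.round(4),"yaw %.3f"%a,"tilt",np.round([w,z],3),"q",np.round(s["joints"],2),"F",np.round(s["wrist_force"],1),"M",np.round(s["ft_torque"],2),"gap %.4f grip %.0f"%(s["finger_gap"],s["grip_force"]))
if len(sys.argv)>4:
    g=np.array(list(map(float,sys.argv[1:4])));d=g-p;yw=float(sys.argv[4])
    r=-(((yw-a)+np.pi)%(2*np.pi)-np.pi)
    print("shift tool x,y,z",np.round([d[:2]@X,d[:2]@Y,-d[2]],4),"roll %.3f"%r)
E
python3 - <<'E'
from h import *
T=dict(np.load("top0.npz"));S=dict(np.load("scene0.npz"))
g=lambda c:cv2.cvtColor(c["frame"],cv2.COLOR_BGR2GRAY)
t=g(T)
# blade: bright pixels in the bridge window
m=(t[196:205,297:312]>175); print(t[194:206,296:314])
v,u=np.nonzero(m)
k=t[184:202,246:264];print(k)
pa=[ray(S,238+(x-390)/9.75-.5,230+(y-290)/7.25-.5,.11) for x,y in((505,415),(600,345))]
print("scene blade",pa,np.arctan2(*(pa[1]-pa[0])[1::-1]))
E
python3 -m jog '{"xyz":[[0,0,0],[0,0,0],[0,0,0],[0,0,0],[0,0,0]],"roll":[-0.12,-0.12,-0.12,-0.12,-0.12],"hand":[-1,-1,-1,-1,-1]}' 40; python3 st.py 0.594 0.082 0.2 2.74
```

```text
[[151 151 177 160  84  85  84  83  83  83 129 166 168 171 171 168 158 115]
 [151 151 140 109  87  83  83  86  81  84 121 162 169 168 170 167 135  88]
 [152 153 126  91  84  84  90  93 104 107 110 135 156 164 171 160 124  89]
 [153 141 118 108 113 122 139 163 185 200 204 219 220 197 159 143 100  91]
 [150 128 137 193 219 224 229 230 230 230 230 232 233 219 158 122  95  92]
 [144 112 133 219 241 240 241 242 241 238 233 228 224 201 172 157 113  90]
 [148 126 109 210 240 233 224 204 182 157 138 140 153 186 237 244 208 146]
 [152 160 132 133 143 150 168 187 191 181 163 170 173 222 247 250 250 245]
 [155 169 164 161 165 180 209 222 226 210 177 175 186 235 250 250 250 250]
 [168 168 170 168 171 166 168 171 192 198 182 176 205 241 250 251 250 250]
 [171 172 171 172 167 173 172 173 173 172 174 188 235 250 250 250 250 250]
 [170 168 171 174 171 167 171 176 175 172 181 197 240 250 250 250 250 250]]
[[ 68  48  49  67 104 138 150 144 149 150 150 211 245 247 247 248 248 248]
 [ 47  48  44 110 128  79  84 105 132 141 139 143 212 245 247 247 248 248]
 [ 45  48  64 122 128  83  83  79  68  50  78 121
[... 940 characters left out ...]
185  84  25  22  19  24  42  42  43  62 117 174 191 150 104]
 [ 83 101 159 209 182  90  63  48  44  54  57  87 147 191 185 162 139  86]
 [ 84  85  87 106 163 179 165 142 121 131 139 180 207 184 176 151 105  92]]
scene blade [array([ 0.57471902, -0.0879988 ,  0.11      ]), array([ 0.56665805, -0.05057934,  0.11      ])] 1.7829758339408726
time_s: 0.52
tcp_pos: [0.1955, -0.487, 0.2308]
ee_rot: [-0.0, 0.881, 0.474, 0.0]
wrist_force: [-0.0, -0.5, -0.3]
finger_gap: 0.0857
grip_force: 0.0
t 0.52 tcp [ 0.1955 -0.487   0.2308] yaw 0.988 tilt [-0.  0.] q [-1.19  0.13 -0.04  1.41 -0.    0.96] F [-0.  -0.5 -0.3] M [-0.01 -0.07  0.  ] gap 0.0857 grip 0
shift tool x,y,z [0.6944 0.0194 0.0308] roll -1.752
```

The roll sign is confirmed: positive roll is clockwise seen from above. The blade is at about −1.38 and the bar at about −0.42. I'll move to above the knob.

```bash
for i in 1; do
python3 -m jog '{"xyz":[[0.02,0,0],[0.04,0,0],[0.04,0,0],[0.04,0,0],[0.04,0,0]],"roll":[0,0,0,0,0],"hand":[-1,-1,-1,-1,-1]}'
python3 -m jog '{"xyz":[[0.04,0,0],[0.04,0,0],[0.04,0,0],[0.04,0,0],[0.04,0,0]],"roll":[0,0,0,0,0],"hand":[-1,-1,-1,-1,-1]}'
python3 -m jog '{"xyz":[[0.04,0,0],[0.04,0,0],[0.04,0,0],[0.04,0,0],[0.04,0,0]],"roll":[0,0,0,0,0],"hand":[-1,-1,-1,-1,-1]}'
python3 -m jog '{"xyz":[[0.04,0,0],[0.04,0,0],[0.02,0,0],[0.01,0,0],[0,0,0]],"roll":[0,0,-0.12,-0.12,-0.12],"hand":[-0.3,-0.3,-0.3,-0.3,-0.3]}'
python3 -m jog '{"xyz":[[0,0,0],[0,0,0],[0,0,0],[0,0,0],[0,0,0]],"roll":[-0.12,-0.12,-0.12,-0.12,-0.12],"hand":[-0.3,-0.3,-0.3,-0.3,-0.3]}'
python3 -m jog '{"xyz":[[0,0,0],[0,0,0],[0,0,0],[0,0,0],[0,0,0]],"roll":[-0.12,-0.12,-0.12,-0.12,-0.12],"hand":[-0.3,-0.3,-0.3,-0.3,-0.3]}'
done >/dev/null; python3 st.py 0.594 0.082 0.14 2.72
```

```text
t 3.02 tcp [0.5777 0.0871 0.2307] yaw 2.548 tilt [-0. -0.] q [0.15 0.24 0.1  1.43 0.   0.74] F [ 0.1  0.2 -0.6] M [ 0.    0.04 -0.04] gap 0.0557 grip 0
shift tool x,y,z [-0.0164  0.0049  0.0907] roll -0.172
```

```bash
python3 -m jog '{"xyz":[[-0.008,0.0025,0.03],[-0.008,0.0025,0.03],[0,0,0.03],[0,0,0],[0,0,0]],"roll":[0,0,-0.08,-0.09,0],"hand":[-0.3,-0.3,-0.3,-0.3,-0.3]}' >/dev/null; python3 st.py 0.594 0.082 0.079 2.72
python3 - <<'E'
from workcell import manip
import cv2,numpy as np
from h import *
I=[]
s=manip.read_state();p=np.array(s["tcp_pos"])
for n,(u,v) in(("scene",(275,190)),("top",(225,165))):
    c=manip.capture(n);print(n,"tcp px",proj(c,p).round(1),"grip knob px",proj(c,[.594,.082,.106]).round(1))
    f=np.clip(c["frame"][v:v+55,u:u+55].astype(float)*2,0,255).astype(np.uint8);I.append(cv2.resize(f,(390,390),interpolation=cv2.INTER_CUBIC))
cv2.imwrite("pics/hover.png",np.hstack(I))
E
```

```text
t 3.43 tcp [0.5922 0.0819 0.1383] yaw 2.714 tilt [-0.003 -0.001] q [ 0.14  0.28 -0.05  1.24 -0.    0.57] F [ 0.8 -0.3  0.5] M [ 0.01 -0.01  0.01] gap 0.0553 grip 0
shift tool x,y,z [-0.0016  0.0008  0.0593] roll -0.006
scene tcp px [305.1 209.8] grip knob px [304.8 218.6]
top tcp px [252.3 191.2] grip knob px [253.  192.3]
```

View pics/hover.png

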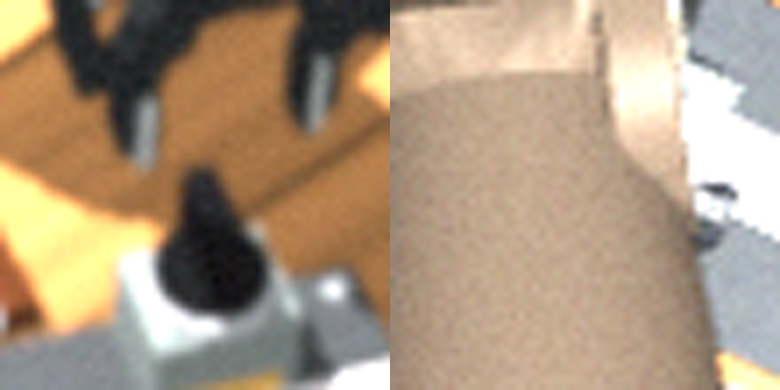

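The scene crop shows the two fingertips at (145,165) and (315,125), straddling the knob bar's top at about (205,190), with the yaw matching. The clearance is ample, so I'll descend and close gently.

```bash
python3 -m jog '{"xyz":[[-0.001,0,0.02],[-0.001,0,0.02],[0,0,0.012],[0,0,0.006],[0,0,0]],"roll":[0,0,0,0,0],"hand":[-0.3,-0.3,-0.3,-0.3,-0.3]}' >/dev/null; python3 st.py 0.594 0.082 0.080 2.72
python3 -m jog '{"xyz":[[0,0,0],[0,0,0],[0,0,0],[0,0,0],[0,0,0]],"roll":[0,0,0,0,0],"hand":[0,0.3,0.5,0.6,0.65]}' 20 >/dev/null; python3 st.py
python3 -m jog '{"xyz":[[0,0,0],[0,0,0],[0,0,0],[0,0,0],[0,0,0]],"roll":[0,0,0,0,0],"hand":[0.7,0.7,0.75,0.8,0.8]}' 20 >/dev/null; python3 st.py
```

```text
t 3.95 tcp [0.5956 0.0814 0.083 ] yaw 2.710 tilt [-0. -0.] q [ 0.14  0.31 -0.14  1.12  0.    0.57] F [-0.1  0.1 -0.6] M [-0.02 -0.04 -0.04] gap 0.0560 grip 0
shift tool x,y,z [ 0.0016 -0.0001  0.003 ] roll -0.010
t 4.37 tcp [0.5961 0.0815 0.084 ] yaw 2.712 tilt [0.001 0.   ] q [ 0.14  0.31 -0.14  1.12  0.    0.57] F [-0.9 -0.9 -0. ] M [-0.02  0.03 -0.07] gap 0.0150 grip 0
t 4.78 tcp [0.596  0.0812 0.084 ] yaw 2.712 tilt [ 0. -0.] q [ 0.14  0.31 -0.14  1.12 -0.    0.57] F [-1.2 -1.4  6. ] M [-0.37  0.28  0.05] gap 0.0138 grip 20
```

The bar is gripped: gap 13.8 mm with almost no side load. Now I'll turn it clockwise.

```bash
python3 -m jog '{"xyz":[[0,0,0],[0,0,0],[0,0,0],[0,0,0],[0,0,0]],"roll":[0,0.05,0.1,0.1,0.1],"hand":[1,1,1,1,1]}' 45 >/dev/null; python3 st.py
python3 -m jog '{"xyz":[[0,0,0],[0,0,0],[0,0,0],[0,0,0],[0,0,0]],"roll":[0.1,0.1,0.1,0.1,0.1],"hand":[1,1,1,1,1]}' >/dev/null; python3 st.py
python3 -m jog '{"xyz":[[0,0,0],[0,0,0],[0,0,0],[0,0,0],[0,0,0]],"roll":[0.1,0.1,0.05,0,0],"hand":[1,1,1,1,1]}' >/dev/null; python3 st.py
```

```text
t 5.2 tcp [0.5956 0.0806 0.0841] yaw 2.356 tilt [ 0.    -0.001] q [ 0.14  0.3  -0.14  1.13 -0.    0.92] F [-3.7 -5.1  8. ] M [-0.97  0.71  0.11] gap 0.0133 grip 48
t 5.62 tcp [0.5947 0.08   0.0841] yaw 1.856 tilt [ 0.    -0.001] q [ 0.14  0.3  -0.14  1.13 -0.    1.42] F [-6.1 -5.7  9.6] M [-1.33  1.36 -0.03] gap 0.0131 grip 49
t 6.03 tcp [0.5942 0.0799 0.0841] yaw 1.610 tilt [ 0.    -0.002] q [ 0.13  0.3  -0.14  1.13 -0.    1.67] F [-7.9 -6.2 10.5] M [-1.37  1.64 -0.07] gap 0.0130 grip 49
```

```bash
python3 -m jog '{"xyz":[[0,0,0],[0,0,0],[0,0,0],[0,0,0],[0,0,0]],"roll":[0.05,0.05,0.02,0,0],"hand":[1,1,1,1,1]}' >/dev/null; python3 st.py
python3 -m jog '{"xyz":[[0,0,0],[0,0,0],[0,0,0],[0,0,0],[0,0,0]],"roll":[0.02,0.02,0.02,0,0],"hand":[1,1,1,1,1]}' >/dev/null; python3 st.py
```

```text
t 6.45 tcp [0.5939 0.0799 0.0841] yaw 1.491 tilt [ 0.    -0.002] q [ 0.14  0.3  -0.14  1.13 -0.    1.79] F [-9.8 -6.5 11.2] M [-1.29  1.78 -0.07] gap 0.0130 grip 49
t 6.87 tcp [0.5939 0.0799 0.0841] yaw 1.433 tilt [ 0.    -0.002] q [ 0.14  0.3  -0.14  1.13 -0.    1.84] F [-9.4 -6.4 11.6] M [-1.46  1.84  1.05] gap 0.0127 grip 54
```

The torque rises to 1 N·m at 1.27 rad of turn, so the knob is at its far stop. I'll ease off, release and lift.

```bash
python3 -m jog '{"xyz":[[0,0,0],[0,0,0],[0,0,0],[0,0,0],[0,0,0]],"roll":[-0.03,0,0,0,0],"hand":[1,1,0.5,0,-0.3]}' 20 >/dev/null; python3 st.py
python3 -m jog '{"xyz":[[0,0,0],[0,0,0],[0,0,-0.02],[0,0,-0.04],[0,0,-0.04]],"roll":[0,0,0,0,0],"hand":[-0.3,-0.3,-0.3,-0.3,-0.3]}'  >/dev/null; python3 st.py 0.578 -0.0765 0.18 -1.39
```

```text
t 7.28 tcp [0.5959 0.0816 0.083 ] yaw 1.462 tilt [-0.  0.] q [ 0.14  0.31 -0.14  1.12  0.    1.82] F [-0.1  0.2 -0.6] M [ 0.    0.02 -0.  ] gap 0.0444 grip 0
t 7.7 tcp [0.5945 0.0814 0.1826] yaw 1.462 tilt [-0.001 -0.002] q [0.14 0.28 0.04 1.34 0.   1.82] F [ 2.  -0.6 -0.9] M [ 0.03 -0.12  0.02] gap 0.0556 grip 0
shift tool x,y,z [-0.1587  0.0007  0.0026] roll 2.852
```

```bash
(python3 -m jog '{"xyz":[[-0.04,0,0],[-0.04,0,0],[-0.04,0,0],[-0.039,0.002,0],[0,0,0]],"roll":[0,0,0,0,-0.12],"hand":[-0.4,-0.4,-0.4,-0.4,-0.4]}'
python3 -m jog '{"xyz":[[0,0,0],[0,0,0],[0,0,0],[0,0,0],[0,0,0]],"roll":[-0.12,-0.12,-0.12,-0.12,-0.12],"hand":[-0.4,-0.4,-0.4,-0.4,-0.4]}'
python3 -m jog '{"xyz":[[0,0,0],[0,0,0],[0,0,0],[0,0,0],[0,0,0]],"roll":[-0.12,-0.12,-0.12,-0.12,-0.12],"hand":[-0.4,-0.4,-0.4,-0.4,-0.4]}'
python3 -m jog '{"xyz":[[0,0,0],[0,0,0],[0,0,0],[0,0,0],[0,0,0]],"roll":[-0.12,-0.12,-0.12,-0.12,-0.12],"hand":[-0.4,-0.4,-0.4,-0.4,-0.4]}'
python3 -m jog '{"xyz":[[0,0,0],[0,0,0],[0,0,0],[0,0,0],[0,0,0]],"roll":[-0.12,-0.12,-0.12,-0.12,-0.12],"hand":[-0.4,-0.4,-0.4,-0.4,-0.4]}'
python3 -m jog '{"xyz":[[0,0,0],[0,0,0],[0,0,0],[0,0,0],[0,0,0]],"roll":[-0.12,-0.12,-0.12,-0.12,-0.12],"hand":[-0.4,-0.4,-0.4,-0.4,-0.4]}')>/dev/null; python3 st.py 0.577 -0.078 0.145 -1.39
python3 - <<'E'
from workcell import manip
import cv2,numpy as np
from h import *
I=[]
for n,(u,v) in(("scene",(230,195)),("top",(235,165))):
    c=manip.capture(n)
    f=np.clip(c["frame"][v:v+75,u:u+100].astype(float)*(1.5 if n=="scene" else 3),0,255).astype(np.uint8);I.append(cv2.resize(f,(400,300),interpolation=cv2.INTER_CUBIC))
cv2.imwrite("pics/hover2.png",np.hstack(I))
E
```

```text
t 10.2 tcp [ 0.5805 -0.0767  0.1831] yaw 4.588 tilt [0. 0.] q [-0.13  0.24 -0.    1.33  0.   -1.58] F [-0.6  0.3  0.2] M [ 0.03 -0.   -0.02] gap 0.0599 grip 0
shift tool x,y,z [0.0017 0.0034 0.0381] roll -0.305
```

View pics/hover2.png

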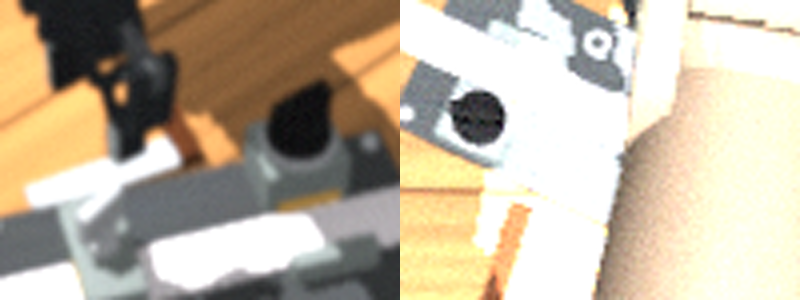

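The top crop shows the knob bar at (478,118) lying crosswise, so the knob has stayed at its far stop. The scene crop shows the thumbscrew blade at (100,200), still at its original angle. I'll descend onto the thumbscrew.

```bash
(python3 -m jog '{"xyz":[[0,0,0],[0,0,0],[0,0,0],[0.002,0.003,0.02],[0,0,0.02]],"roll":[-0.1,-0.1,-0.1,0,0],"hand":[-0.4,-0.4,-0.4,-0.4,-0.4]}'
python3 -m jog '{"xyz":[[0,0,0.02],[0,0,0.02],[0,0,0.014],[0,0,0.005],[0,0,0]],"roll":[0,0,0,0,0],"hand":[-0.4,-0.4,-0.4,-0.4,-0.4]}')>/dev/null; python3 st.py 0.577 -0.078 0.082 -1.39
python3 -m jog '{"xyz":[[0,0,0],[0,0,0],[0,0,0],[0,0,0],[0,0,0]],"roll":[0,0,0,0,0],"hand":[0,0.3,0.5,0.65,0.7]}' 20 >/dev/null; python3 st.py
python3 -m jog '{"xyz":[[0,0,0],[0,0,0],[0,0,0],[0,0,0],[0,0,0]],"roll":[0,0,0,0,0],"hand":[0.75,0.8,0.85,0.85,0.85]}' 20 >/dev/null; python3 st.py
```

```text
t 11.13 tcp [ 0.5769 -0.0792  0.0829] yaw -1.404 tilt [ 0.001 -0.001] q [-0.14  0.27 -0.19  1.11  0.   -1.87] F [-0.1 -0.2  0.3] M [ 0.    0.03 -0.01] gap 0.0600 grip 0
shift tool x,y,z [-0.0011 -0.0003  0.0009] roll -0.014
t 11.55 tcp [ 0.5782 -0.0794  0.085 ] yaw -1.402 tilt [-0.     0.001] q [-0.14  0.27 -0.18  1.11  0.   -1.88] F [ 0.6 -0.5  0.2] M [-0.03  0.   -0.  ] gap 0.0127 grip 0
t 11.97 tcp [ 0.5782 -0.0794  0.0849] yaw -1.401 tilt [-0.  0.] q [-0.14  0.27 -0.18  1.11  0.   -1.88] F [-1.5  0.2  5.2] M [0.08 0.17 0.01] gap 0.0106 grip 22
```

The blade is gripped: gap 10.6 mm with low side force. I'll turn it clockwise while watching the moment.

```bash
python3 -m jog '{"xyz":[[0,0,0],[0,0,0],[0,0,0],[0,0,0],[0,0,0]],"roll":[0,0.05,0.1,0.1,0.1],"hand":[1,1,1,1,1]}' 40 >/dev/null; python3 st.py
python3 -m jog '{"xyz":[[0,0,0],[0,0,0],[0,0,0],[0,0,0],[0,0,0]],"roll":[0.1,0.1,0.1,0.1,0.1],"hand":[1,1,1,1,1]}' >/dev/null; python3 st.py
```

```text
t 12.38 tcp [ 0.5768 -0.0794  0.085 ] yaw 4.527 tilt [-0.001  0.   ] q [-0.14  0.27 -0.18  1.12 -0.   -1.52] F [-5.6  0.3  9.8] M [0.09 1.3  0.14] gap 0.0106 grip 45
t 12.8 tcp [ 0.5751 -0.0786  0.085 ] yaw 4.027 tilt [-0.002  0.002] q [-0.14  0.27 -0.18  1.12  0.   -1.02] F [-13.    3.2  15.3] M [0.76 2.47 0.09] gap 0.0099 grip 46
```

```bash
python3 -m jog '{"xyz":[[0,0,0],[0,0,0],[0,0,0],[0,0,0],[0,0,0]],"roll":[0.1,0.1,0.1,0.1,0.1],"hand":[1,1,1,1,1]}' >/dev/null; python3 st.py
python3 -m jog '{"xyz":[[0,0,0],[0,0,0],[0,0,0],[0,0,0],[0,0,0]],"roll":[0.1,0.1,0.1,0.05,0],"hand":[1,1,1,1,1]}' >/dev/null; python3 st.py
```

```text
t 13.22 tcp [ 0.5739 -0.0771  0.085 ] yaw 3.528 tilt [-0.003  0.003] q [-0.14  0.27 -0.19  1.12  0.   -0.52] F [-16.5   9.5  17.8] M [1.86 3.29 0.06] gap 0.0099 grip 46
t 13.63 tcp [ 0.5736 -0.0757  0.085 ] yaw 3.182 tilt [-0.003  0.004] q [-0.13  0.27 -0.19  1.12  0.01 -0.17] F [-17.1  12.3  18.2] M [2.58 3.38 0.03] gap 0.0102 grip 46
```

There is a side load of about 20 N from a 5 mm centring offset. I'll shift to relieve it, then continue in smaller steps.

```bash
python3 -m jog '{"xyz":[[0.002,0.002,0],[0.002,0.002,0],[0,0,0],[0,0,0],[0,0,0]],"roll":[0,0,0,0,0],"hand":[1,1,1,1,1]}' >/dev/null; python3 st.py
python3 -m jog '{"xyz":[[0,0,0],[0,0,0],[0,0,0],[0,0,0],[0,0,0]],"roll":[0.08,0.08,0.08,0.04,0],"hand":[1,1,1,1,1]}' >/dev/null; python3 st.py
```

```text
t 14.05 tcp [ 0.5733 -0.0754  0.085 ] yaw 3.182 tilt [0. 0.] q [-0.13  0.26 -0.19  1.11  0.   -0.17] F [-3.7  0.9  8.8] M [0.05 0.75 0.09] gap 0.0102 grip 45
t 14.47 tcp [ 0.5734 -0.0743  0.085 ] yaw 2.901 tilt [-0.     0.001] q [-0.13  0.26 -0.19  1.11  0.    0.11] F [-2.7  5.   8.5] M [ 0.88  0.7  -0.04] gap 0.0101 grip 45
```

```bash
python3 -m jog '{"xyz":[[0,0.001,0],[0,0,0],[0,0,0],[0,0,0],[0,0,0]],"roll":[0.04,0.04,0.02,0,0],"hand":[1,1,1,1,1]}' >/dev/null; python3 st.py
python3 -m jog '{"xyz":[[0,0,0],[0,0,0],[0,0,0],[0,0,0],[0,0,0]],"roll":[0.03,0.03,0,0,0],"hand":[1,1,1,1,1]}' >/dev/null; python3 st.py
```

```text
t 14.88 tcp [ 0.5736 -0.0739  0.085 ] yaw 2.802 tilt [-0.     0.001] q [-0.13  0.26 -0.19  1.11  0.    0.21] F [-3.2  2.4  9. ] M [ 0.49  0.82 -0.04] gap 0.0100 grip 45
t 15.3 tcp [ 0.5737 -0.0737  0.085 ] yaw 2.742 tilt [-0.     0.001] q [-0.13  0.26 -0.19  1.11  0.    0.27] F [-3.2  3.   9.1] M [ 0.63  0.72 -0.07] gap 0.0103 grip 45
```

```bash
python3 -m jog '{"xyz":[[0,0,0],[0,0,0],[0,0,0],[0,0,0],[0,0,0]],"roll":[0.02,0.02,0,0,0],"hand":[1,1,1,1,1]}' >/dev/null; python3 st.py
python3 -m jog '{"xyz":[[0,0,0],[0,0,0],[0,0,0],[0,0,0],[0,0,0]],"roll":[0.02,0.02,0,0,0],"hand":[1,1,1,1,1]}' >/dev/null; python3 st.py
```

```text
t 15.72 tcp [ 0.5737 -0.0736  0.085 ] yaw 2.703 tilt [-0.     0.001] q [-0.13  0.26 -0.19  1.11  0.    0.31] F [-4.4  3.5  8.4] M [0.68 0.66 0.46] gap 0.0102 grip 45
t 16.13 tcp [ 0.5737 -0.0736  0.085 ] yaw 2.665 tilt [-0.     0.001] q [-0.13  0.26 -0.19  1.11  0.    0.35] F [-3.6  1.9  8.6] M [0.58 0.7  1.22] gap 0.0100 grip 59
```

The moment rises sharply from a tool yaw of about 2.725, so the screw is seated there, and this matches the expected blade alignment with the bed. Now I'll back off to a yaw of 2.725 + 1.571 = 4.296.

```bash
python3 -m jog '{"xyz":[[0,0,0],[0,0,0],[0,0,0],[0,0,0],[0,0,0]],"roll":[-0.05,-0.1,-0.1,-0.1,-0.1],"hand":[1,1,1,1,1]}' >/dev/null; python3 st.py
python3 -m jog '{"xyz":[[0,0,0],[0,0,0],[0,0,0],[0,0,0],[0,0,0]],"roll":[-0.1,-0.1,-0.1,-0.1,-0.1],"hand":[1,1,1,1,1]}' >/dev/null; python3 st.py 0.5737 -0.0738 0.085 4.296
```

```text
t 16.55 tcp [ 0.5734 -0.0751  0.085 ] yaw 3.116 tilt [-0.    -0.001] q [-0.13  0.26 -0.19  1.11 -0.   -0.1 ] F [-3.2 -3.3  8.4] M [-0.58  0.9  -0.08] gap 0.0104 grip 45
t 16.97 tcp [ 0.5738 -0.077   0.085 ] yaw 3.615 tilt [-0.001 -0.002] q [-0.13  0.26 -0.19  1.11 -0.01 -0.6 ] F [-2.5 -9.5  6. ] M [-1.83  0.53 -0.07] gap 0.0102 grip 44
shift tool x,y,z [-0.0014  0.0029  0.    ] roll -0.681
```

```bash
python3 -m jog '{"xyz":[[0,0,0],[0,0,0],[0,0,0],[0,0,0],[0,0,0]],"roll":[-0.1,-0.1,-0.1,-0.1,-0.1],"hand":[1,1,1,1,1]}' >/dev/null; python3 st.py 0.5737 -0.0738 0.085 4.296
```

```text
t 17.38 tcp [ 0.575  -0.0784  0.0851] yaw 4.114 tilt [-0.001 -0.004] q [-0.13  0.26 -0.19  1.11 -0.01 -1.1 ] F [  2.7 -13.8   2.8] M [-2.77 -0.46 -0.11] gap 0.0103 grip 44
shift tool x,y,z [-0.003   0.0037  0.0001] roll -0.182
```

```bash
python3 -m jog '{"xyz":[[0.001,-0.0015,0],[0.0015,-0.0015,0],[0,0,0],[0,0,0],[0,0,0]],"roll":[-0.09,-0.07,-0.022,0,0],"hand":[1,1,1,1,1]}' >/dev/null; python3 st.py 0.575 -0.078 0.085 4.296
```

```text
t 17.8 tcp [ 0.5758 -0.079   0.085 ] yaw 4.293 tilt [ 0.    -0.001] q [-0.14  0.27 -0.19  1.11 -0.   -1.29] F [-0.  -2.9  4.7] M [-0.47  0.15  0.04] gap 0.0104 grip 44
shift tool x,y,z [-0.0006  0.0011  0.    ] roll -0.003
```

The setting is reached with a low residual load. I'll make one last check by picture before handing in.

```bash
python3 -m jog '{"xyz":[[0,0,0],[0,0,0],[0,0,0],[0,0,0],[0,0,0]],"roll":[-0.003,0,0,0,0],"hand":[1,1,1,1,1]}' >/dev/null; python3 st.py
python3 - <<'E'
from workcell import manip
import cv2,numpy as np
I=[]
for n,(u,v) in(("scene",(205,190)),("top",(225,130))):
    c=manip.capture(n)
    f=c["frame"][v:v+120,u:u+140];f=np.clip(f.astype(float)*1.4,0,255).astype(np.uint8);I.append(cv2.resize(f,(400,343),interpolation=cv2.INTER_CUBIC))
cv2.imwrite("pics/end.png",np.hstack(I))
E
```

```text
t 18.22 tcp [ 0.5757 -0.079   0.085 ] yaw 4.296 tilt [ 0.    -0.001] q [-0.14  0.27 -0.19  1.11 -0.   -1.29] F [-0.1 -2.3  6. ] M [-0.43  0.07  0.04] gap 0.0103 grip 44
```

View pics/end.png

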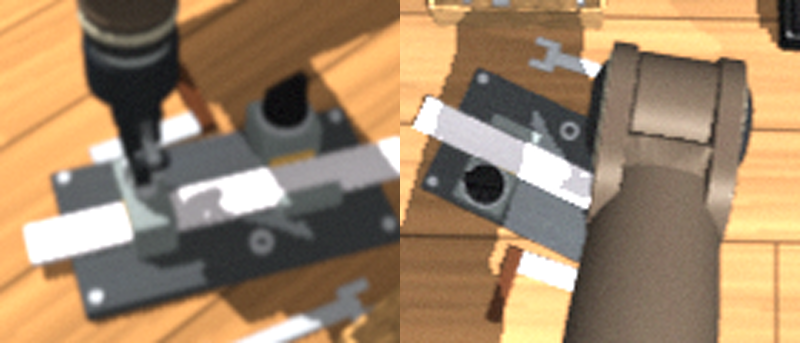

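The fingers hold the thumbscrew at (150,160) in the scene crop and the knob at (285,100) is still at its far stop. The nut, spanner and try square are where they were.

```bash
python3 -c "
from workcell import manip
print(manip.hand_in())"
```

```text
the job is handed in; nothing more can be done
None
```

I turned the side-guide knob to its far stop, where it stayed, then seated the thumbscrew and backed it off a quarter turn. The job is handed in with the thumbscrew still held between the fingers, and the nut, spanner and try square look undisturbed in the last picture.

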